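# Click both wheels of the double kitchen timer round to their marks

## Task

Set the double kitchen timer for the breakfast eggs: with a fingertip, flick the edge of each of its two star wheels clockwise (seen from above), click by click, until that wheel's one long tooth rests in the click where it points at the steel mark on the case, and never run a wheel on past its mark. Do not lift the timer or shove it about (it should stay within a finger's width, about 20 mm, of where it stands), leave the other kitchen things where they are, and finish with the hand clear.

Things in the scene. Friction and masses are not known exactly. Their poses are not given: they have to be found in the camera images.
- timer: double kitchen timer: black case 125 (x) x 235 (y) x 34 mm high on rubber feet, about 1 kg, loose (slides if pushed with over 5 N). Origin: centre of its underside; x to its far side (away from the robot, give or take its yaw), y to the left along its length, z up. Two flat star wheels turn on top, axes at x = -10 mm, y = +60 mm (left) and -60 mm (right).
- wheel_left (a joint): angle of the left star wheel, rad: 0 = long tooth at its mark; grows clockwise seen from above. Starts 1 to 3 clicks short (near -1.05, -2.09 or -3.14). A spring holds it at each click (1.047 rad); pushed over half a click (0.52) it snaps on to the next, else it falls back. 1 to 2 N at a tooth tip turns it. Stops at -3.5, +2.4.
- left_hub (a point): point on the left wheel's axis, 52 mm above the counter (upper face). Aluminium wheel, vertical axis, round body of radius 24 mm, six teeth 60 degrees apart, 8 mm wide, 38 to 52 mm above the counter (4 mm over the case); five reach 42 mm from the axis, the long one 52 mm. At rest in a click teeth point along 0, 60, 120, 180, 240, 300 degrees from the timer's +x.
- left_long_tip (a point): outer end of the left wheel's long tooth, mid-thickness, 52 mm from the axis; turns with the wheel
- left_mark (a point): top of the left mark: an upright steel fin on the case 12 x 6 mm, 17 mm high, centred 61.5 mm from the left wheel's axis straight along the timer's +x (far side), clear of the long tooth
- wheel_right (a joint): angle of the right star wheel, rad: 0 = long tooth at its mark; grows clockwise seen from above. Starts 1 to 3 clicks short (near -1.05, -2.09 or -3.14). A spring holds it at each click (1.047 rad); pushed over half a click (0.52) it snaps on to the next, else it falls back. 1 to 2 N at a tooth tip turns it. Stops at -3.5, +2.4.
- right_hub (a point): point on the right wheel's axis, 52 mm above the counter (upper face). Aluminium wheel, vertical axis, round body of radius 24 mm, six teeth 60 degrees apart, 8 mm wide, 38 to 52 mm above the counter (4 mm over the case); five reach 42 mm from the axis, the long one 52 mm. At rest in a click teeth point along 0, 60, 120, 180, 240, 300 degrees from the timer's +x.
- right_long_tip (a point): outer end of the right wheel's long tooth, mid-thickness, 52 mm from the axis; turns with the wheel
- right_mark (a point): top of the right mark: an upright steel fin on the case 12 x 6 mm, 17 mm high, centred 61.5 mm from the right wheel's axis straight along the timer's +x (far side), clear of the long tooth
- griddle: ribbed dark griddle plate 300 x 220 x 17 mm with a wire handle; origin under its centre. Bystander.
- spatula: red silicone spatula lying on the griddle. Bystander.
- tongs: stainless steel tongs lying flat, 245 mm long, 78 mm over the open jaws, 10 mm high; they lie on the counter along the robot's side of the timer, 10 to 40 mm from the case. Origin near mid-length, on the counter. Bystander.
- egg_cup: white porcelain egg cup, 49 mm across, 61 mm high, empty, just beyond the timer; origin under its foot. Bystander.
- spice_tin: steel spice tin with twist cap, 48 mm across, 85 mm high, standing off the left end of the timer; origin under its centre. Bystander.
- mug: white mug 80 mm across, 92 mm high; origin under its centre. Bystander.
- salt_bowl: small terracotta bowl 90 mm across, 40 mm high; origin under its centre. Bystander.

How it is judged (in metres and radians):
At the end, for the whole second after the job is handed in: Both wheels rest in the click where the long tooth points at its mark (joint within 0.15 rad of 0, still), and the timer stands within 25 mm of where it began (value of joint wheel_left between -0.15 and 0.15 rad and velocity of joint wheel_left between -0.2 and 0.2 rad/s and value of joint wheel_right between -0.15 and 0.15 rad and velocity of joint wheel_right between -0.2 and 0.2 rad/s and distance of timer from where it was at the start of the episode below 0.025 m and linear speed of timer below 0.02 m/s); the robot touches nothing.
It fails at once if the left wheel is run more than half a click past its mark (value of joint wheel_left above 0.6 rad).
It fails at once if the right wheel is run more than half a click past its mark (value of joint wheel_right above 0.6 rad).
It fails at once if the timer is lifted, tipped or shoved away (height (world z) of timer above 0.012 m or angle between timer's own z axis and vertical above 0.12 rad or distance of timer from where it was at the start of the episode above 0.03 m).
It fails at once if another kitchen thing is moved more than 30 mm (distance of any of griddle, spatula, tongs, egg_cup, spice_tin, mug, salt_bowl from where it was at the start of the episode above 0.03 m).
It also fails if it takes over 58 s, if anything falls off the work surface, if the arm or the gripper's body presses on something with over 40 N, if the wrist force passes 120 N, or if a joint passes its speed limit or range.

## Robot

A 6-joint arm with a two-finger parallel gripper is mounted at the origin on the work surface. World frame = base frame: x ahead of the robot, y to its left, z up, the work surface at z = 0. Lengths are in mm, angles in rad, forces in N, time in s.
With the tool pointing down it reaches from about 275 to 775 mm from the base axis. Payload 14.6 kg.
Tool frame: the origin (TCP) lies midway between the tips of the shut fingers; the grasp point (between the pads) lies 19 mm behind it; z points along the fingers, y is the line along which they close (so a half turn about z gives the same grasp; the last joint's range is limited). The gripper opens to 85 mm and grips with 20 to 120 N. Pads are 22 mm wide; open, the fingers measure 114 mm over their backs; the gripper's body (76 mm by 85 mm) begins 54 mm behind the grasp point. The pads swing forward as they close: fully open they stand 13 mm farther back than shut.
Start: joints at [-1.476, 0.263, -0.048, 1.259, 0, 1.415], TCP at [129.779, -508.71, 231.278] pointing down, gripper open.
Joint ranges: [-2.65, 2.65], [-0.89, 1.7], [-1.18, 1.37], [-2.13, 2.11], [-1.35, 1.29], [-3.14, 3.14]. Speed limits (rad/s): [1.89, 1.89, 2.57, 2.79, 3.14, 3.14].

## Interface

Orientations are given as [roll, pitch, yaw] about the fixed x, y, z axes, in that order (R = Rz(yaw) Ry(pitch) Rx(roll)).
In Python, from bench import read_state, eyes, ctrl gives the robot as it stands.
- The arm moves only by the tool jog_arm, never from a script. Its argument "deltas" is a list of rows, each a list of 3 entries, a list of its own where there are three numbers: the shift along the tool's x, y, z in cm, then the turn about the tool's z in degrees, then the closure, from 0 (fully open) to 1 (shut). In form: [[[dx, dy, dz], turn, gripper], ...]. A call has 1 to 10 rows; each row shifts and turns the commanded pose from where the row before left it, along the tool's axes as they then stand; what a row does not reach is not made up. A row lasts 1/12 s, in which the tool goes at most 41.7 mm and 7.16 degrees, less where a joint would pass 70% of its speed; a pose out of reach is approached as far as the arm can. A call is refused whole if a number of a shift passes 4.17 or a number of a turn 7.16, either way. A call with a gripper value outside its range is refused whole. The fingers move at their own pace and stop on an object; "newtons" is the grip in N (left out, the last holds). Time passes only in rows, so rows that do not move let the fingers close. It gives the time, the measured TCP pose, the force, the opening and the grip force at its end, in the units of the state.
- read_state(): the state, without advancing time (a new reading comes with each control period).
- eyes.grab_frame(name): name is "scene" or "top" or "wrist"; returns the picture (480x640x3 uint8, blue, green, red); there is no depth.
- eyes.get_calibration(name): a dict with "camera_matrix" (3x3 intrinsics, pixels), "extrinsics" (4x4, takes a point from camera to world coordinates). Camera axes: x right, y down, z forward; pixel columns grow to the right and rows downward; lengths in mm; the calibration is good to about 2 mm. A picture is of the moment at which its call begins: read the wrist's pose just before it. get_calibration takes no time and is no camera call; for the wrist camera it gives the pose at the moment of the call.
- ctrl.hand_in(): hands the job in; it is judged then, once.
Trained networks look in the newest picture that a camera, given by its name, has taken for a name from the list of things; names that differ only in an ending like _2 or _b are one class to them, and where a whole thing is asked for, a point or a joint stands for the part that bears it (a point fixed in the world has none). Each returns a list of dicts, best first, with "confidence" (0 to 1); they miss things now and then, are a little off and sometimes report something else, mostly with a low value. They report only what shows in the picture. A call takes as long as a camera call.
- eyes.trace(camera, query): "region" (480x640 bool, what is visible of it) and "at" ([column, row] in pixels, amid what is visible of it).
The state is a dict: "time": time; "joint_pos": joint angles; "joint_vel": joint speeds; "effort": joint torques, N m; "eef_pos": TCP position; "tool_rot": TCP orientation; "wrist_force": force on the tool from outside, world axes, zero at the start; "torque": the same for the moment, N m; "grip_width": opening from 0.0 (shut) to 1.0 (fully open); "grip_force": force on a finger pad.
Only numpy, scipy, OpenCV 4.12 (cv2) and the standard library are available. Lean on these libraries where they do the work, as an engineer would, in place of code of your own. Each camera call takes 0.05 s, during which the arm holds its last target. There are 200 camera calls.

## Working session

There is one attempt and no reset: what is moved stays moved. The work goes in short steps, Python scripts to look and compute and a tool call to move; the robot and the scene stay as the last step left them, time stands still between calls to the robot, and variables do not carry over. Pictures are saved under pics/ and viewed, at most 10 in all, crops included, and the job is handed in when it is done.

Besides the shell and the picture viewer there is one more tool, called as name([rows], argument=value, ...), one row to a line, values as JSON. jog_arm: Moves the arm, as the interface text tells. Its arguments: {"type":"object","properties":{"deltas":{"type":"array"},"newtons":{"type":"number"}},"required":["deltas"]}

```bash
ls; mkdir -p pics
python3 - <<'E'
from bench import read_state, eyes, ctrl
import cv2
s=read_state();print(s['time'],s['eef_pos'],s['tool_rot'],s['grip_width'])
for c in("top","scene"):
    cv2.imwrite(f"pics/{c}0.png",eyes.grab_frame(c))
    k=eyes.get_calibration(c);print(k)
    for q in ["timer","left_hub","wheel_left","left_long_tip","right_long_tip","left_mark","right_mark","right_hub"]:
        print(c,q,[(round(d["confidence"],2),[round(float(v)) for v in d["at"]],int(d["region"].sum())) for d in eyes.trace(c,q)[:3]])
E
```

```text
pics
0.0 [ 129.76407735 -508.4247205   230.83074486] [-3.14054960e+00 -1.57816548e-04  2.49818330e-01] 1.0014915742595338
{'camera_matrix': array([[567.44990585,   0.        , 321.23818835],
       [  0.        , 567.44990585, 250.57082865],
       [  0.        ,   0.        ,   1.        ]]), 'extrinsics': array([[-2.86535100e-02, -9.92115958e-01,  1.22003701e-01,
         3.94743572e+02],
       [-9.99475893e-01,  2.65967159e-02, -1.84540815e-02,
         6.39882568e-01],
       [ 1.50636909e-02, -1.22468533e-01, -9.92358072e-01,
         1.62449823e+03],
       [ 0.00000000e+00,  0.00000000e+00,  0.00000000e+00,
         1.00000000e+00]])}
top timer [(0.6, [338, 244], 3555)]
top left_hub [(0.94, [338, 240], 3722)]
top wheel_left [(0.68, [320, 246], 363)]
top left_long_tip [(0.81, [318, 247], 360), (0.58, [134, 325], 778)]
top right_long_tip [(0.76, [360, 240], 275)]
top left_mark [(0.9, [337, 238], 3627)]
top right_mark [(0.91, [339, 241], 3723), (0.29, [170, 216], 971)]
top right_hub [(0.67, [339, 242], 3693)]
{'camera_matrix': array([[546.57015707,   0.        , 325.96050725],
 
[... 256 characters left out ...]
-01,
         4.45121545e+02],
       [ 2.03135508e-02, -8.09595430e-01, -5.86636685e-01,
         9.68872881e+02],
       [ 0.00000000e+00,  0.00000000e+00,  0.00000000e+00,
         1.00000000e+00]])}
scene timer [(0.83, [300, 266], 2746), (0.66, [349, 275], 519), (0.3, [316, 260], 327)]
scene left_hub [(0.75, [298, 264], 2733)]
scene wheel_left [(0.88, [318, 260], 359), (0.32, [180, 234], 458)]
scene left_long_tip [(0.76, [317, 258], 324), (0.56, [297, 265], 2727)]
scene right_long_tip [(0.76, [277, 254], 334)]
scene left_mark [(0.88, [298, 263], 2775)]
scene right_mark [(0.92, [297, 265], 2731)]
scene right_hub [(0.72, [298, 265], 2656), (0.51, [457, 322], 1642), (0.22, [277, 254], 358)]
```

Run:
```python
import cv2, numpy as np
a=cv2.imread("pics/top0.png");b=cv2.imread("pics/scene0.png")
u=cv2.resize(a[195:285,280:400],(800,600),interpolation=cv2.INTER_CUBIC)
cv2.imwrite("pics/topc.png",u);cv2.imwrite("pics/both.png",np.vstack([cv2.resize(a,(400,300)),cv2.resize(b,(400,300))]))
```

```text
(no output)
```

View pics/topc.png

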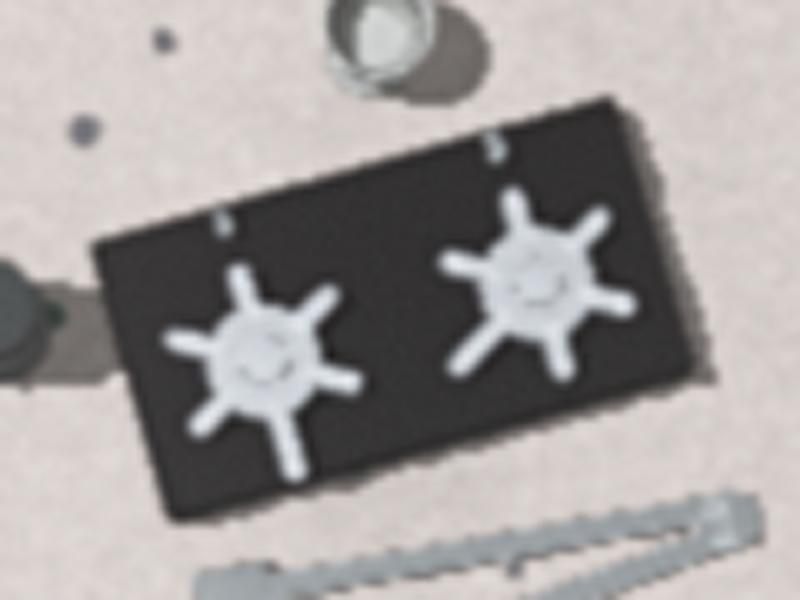

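View pics/top0.png

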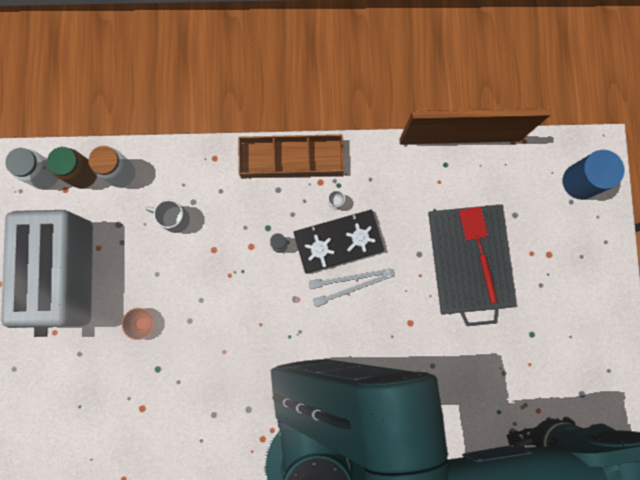

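The top view shows the left wheel's long tooth pointing directly away from its mark, so it is 3 clicks short. The right wheel's long tooth is at lower left in the picture, so it is 2 clicks short. The hubs are near pixels (319.7, 249) and (360.7, 237).

```bash
cat > h.py <<'E'
import numpy as np, cv2
from bench import read_state, eyes, ctrl
def ray(c,px,z,k=None):
    k=k or eyes.get_calibration(c);M=k['extrinsics']
    d=M[:3,:3]@np.linalg.solve(k['camera_matrix'],[px[0],px[1],1]);o=M[:3,3]
    return (o+d*(z-o[2])/d[2])[:2]
def proj(c,P,k=None):
    k=k or eyes.get_calibration(c);M=np.linalg.inv(k['extrinsics'])
    q=k['camera_matrix']@(M[:3,:3]@np.array(P)+M[:3,3]);return q[:2]/q[2]
E
python3 - <<'E'
from h import *
a=cv2.imread("pics/top0.png")
g=a[:,:,1].astype(float)
# wheels: bright pixels enclosed within case; case quad from crop corners
c=lambda x,y:(x/6.667+280-.5+.08,y/6.667+195-.42)
quad=np.array([c(95,243),c(612,100),c(690,370),c(175,522)])
m=np.zeros(g.shape,np.uint8);cv2.fillConvexPoly(m,np.round(quad).astype(int),1);m=cv2.erode(m,np.ones((3,3)))
H=[]
for h in (c(265,360),c(538,281)):
    # round body: centroid of bright pixels within radius 10px (24mm ~ 9px)
    p=np.array(h)
    yy,xx=np.mgrid[:480,:640]
    for _ in range(5):
        w=np.clip((g-60)/120,0,1)*(np.hypot(xx-p[0],yy-p[1])<11)
        p=np.array([(w*xx).sum(),(w*yy).sum()])/w.sum()
    H.append(ray("top",p,52));print(p,H[-1])
d=H[0]-H[1];print(np.linalg.norm(d),np.degrees(np.arctan2(-d[0],d[1])))
for q in quad: print(ray("top",q,34))
for x,y in((224,222),(496,145)):print(ray("top",c(x,y),51))
E
```

```text
[318.94057113 248.76259898] [593.33099245 -22.33176983]
[360.04617205 237.06466973] [ 623.29363963 -138.47352566]
119.94443577666374 14.465937583117393
[648.15652823  47.13320827]
[ 704.26820519 -175.3587226 ]
[ 587.00189471 -203.89901222]
[528.32471536  16.15749717]
[652.96788825  -7.83793713]
[ 682.89881603 -123.6318394 ]
```

jog_arm([
  [[2.5,-3.3,0],0,1],
  [[2.5,-3.3,0],0,1],
  [[2.5,-3.3,0],0,1],
  [[2.5,-3.3,0],0,1],
  [[2.5,-3.3,0],0,1],
  [[2.5,-3.3,0],0,1],
  [[2.5,-3.3,0],0,1],
  [[2.5,-3.3,0],0,1],
], newtons=20)

```text
time: 1.57
eef_pos: [258.4, -201.7, 231.4]
tool_rot: [3.141, -0.0, 0.249]
wrist_force: [1.6, 0.0, -0.1]
grip_width: -0.0
grip_force: 0.0
```

Run:
```python
from h import *
f=eyes.grab_frame("wrist");cv2.imwrite("pics/w1.png",f)
s=read_state();p=s['eef_pos'];print(s['time'],p,eyes.get_calibration("wrist"))
y=s['tool_rot'][2]
for dx in(-11,11):
  for dy in(-14,0,14):
    print(dx,dy,proj("wrist",[p[0]+dx*np.cos(y)+dy*np.sin(y),p[1]+dx*np.sin(y)-dy*np.cos(y),p[2]]))
```

```text
1.6167 [ 260.00515903 -195.37721722  231.46993185] {'camera_matrix': array([[414.88741555,   0.        , 317.75704778],
       [  0.        , 414.88741555, 235.95264743],
       [  0.        ,   0.        ,   1.        ]]), 'extrinsics': array([[ 2.51905515e-01, -9.26947229e-01, -2.78051158e-01,
         3.31155881e+02],
       [-9.67750749e-01, -2.41714010e-01, -7.09424089e-02,
        -1.76916303e+02],
       [-1.44899107e-03,  2.86955000e-01, -9.57942967e-01,
         3.73472537e+02],
       [ 0.00000000e+00,  0.00000000e+00,  0.00000000e+00,
         1.00000000e+00]])}
-11 -14 [281.89783303 339.98588088]
-11 0 [318.13288555 340.0219395 ]
-11 14 [354.37625154 340.05800639]
11 -14 [280.44315938 287.46865276]
11 0 [318.16376333 287.49991902]
11 14 [355.89337647 287.53119275]
```

View pics/w1.png

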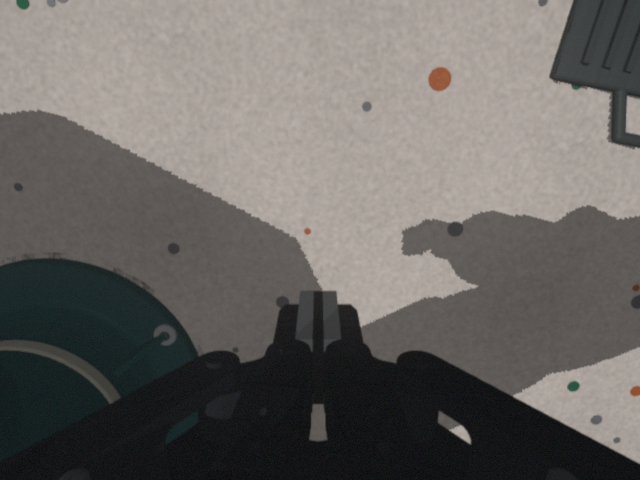

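The shut fingertip is about 14 mm thick across tool y. The darker, thicker backing sits higher or further back. The tool is already aligned with the timer, whose yaw is about 14.4°.

jog_arm([
  [[3.3,-0.7,1.3],0,1],
  [[3.3,-0.7,1.3],0,1],
  [[3.3,-0.7,1.3],0,1],
  [[3.3,-0.7,1.3],0,1],
  [[3.3,-0.7,1.3],0,1],
  [[3.3,-0.7,1.3],0,1],
  [[3.3,-0.7,1.3],0,1],
  [[3.3,-0.7,1.3],0,1],
  [[3.3,-0.7,1.3],0,1],
  [[0,0,0],0,1],
])

```text
time: 2.45
eef_pos: [533.9, -66.8, 111.6]
tool_rot: [-3.14, 0.001, 0.252]
wrist_force: [-2.6, 0.6, -0.6]
grip_width: 0.003
grip_force: 0.0
```

```bash
cat >> h.py <<'E'
HUB={'L':np.array([593.3,-22.3]),'R':np.array([623.3,-138.5])};YAW=np.radians(14.45)
def rel(w):
    "TCP in timer axes about a hub; tool-frame move (cm) is (dx,-dy,-dz)"
    s=read_state();p=s['eef_pos'];d=np.array(p[:2])-HUB[w];c,n=np.cos(YAW),np.sin(YAW)
    return s['time'],np.round([c*d[0]+n*d[1],-n*d[0]+c*d[1],p[2]],1),s['tool_rot'],np.round(s['wrist_force'],1)
E
python3 - <<'E'
from h import *
f=eyes.grab_frame("wrist");cv2.imwrite("pics/w2.png",f)
print(rel('L'))
for w in 'LR':print(proj("wrist",[*HUB[w],52]))
E
```

```text
(2.5, array([-70.9, -28.6, 112.6]), array([-3.14044478e+00,  1.58043575e-03,  2.52336486e-01]), array([-1.5, -1. ,  0.4]))
[257.25469372 117.16729597]
[513.20993069 117.15193137]
```

View pics/w2.png

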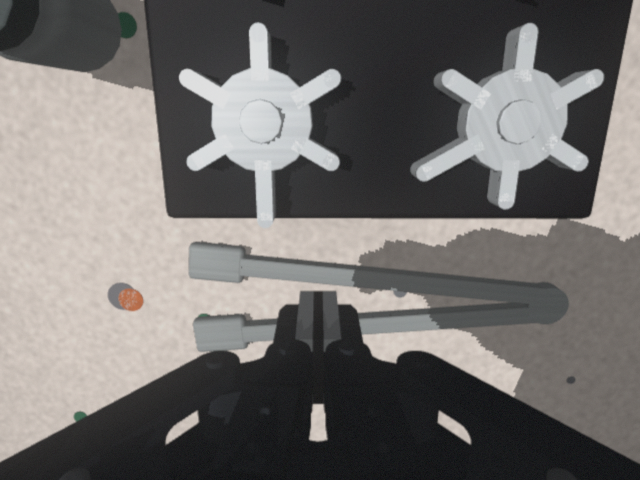

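The picture shows both wheels clearly: left hub at (261,120) with its long tooth straight down, right hub at (516,119) with its long tooth at lower left. That matches the map to about 2 mm.

jog_arm([
  [[0,-0.2,1.7],0,1],
  [[0,-0.2,1.7],0,1],
  [[0,-0.2,1.7],0,1],
  [[0,-0.2,1.7],0,1],
  [[0,0,0.1],0,1],
  [[0.7,0,0],0,1],
  [[0.7,0,0],0,1],
  [[0.7,0,0],0,1],
  [[0.7,0,0],0,1],
  [[0,0,0],0,1],
])

```text
time: 3.33
eef_pos: [557.7, -54.3, 45.9]
tool_rot: [3.141, -0.002, 0.25]
wrist_force: [-0.7, -0.5, -0.2]
grip_width: 0.001
grip_force: 0.0
```

```bash
python3 -c "
from h import *
print(rel('L'))"
```

```text
(3.3333, array([-42.5, -22.1,  45.9]), array([ 3.14078752e+00, -1.76427167e-03,  2.50198377e-01]), array([-0.7, -0.5, -0.2]))
```

jog_arm([
  [[0,-0.4,0.3],0,1],
  [[0,-0.4,0],0,1],
  [[0,-0.4,0],0,1],
  [[0,-0.4,0],0,1],
  [[0,-0.4,0],0,1],
  [[0,-0.4,0],0,1],
  [[0,-0.3,0],0,1],
  [[0,-0.3,0],0,1],
  [[0,-0.3,0],0,1],
  [[0,0,0],0,1],
])

```text
time: 4.17
eef_pos: [547.2, -21.7, 42.2]
tool_rot: [-3.141, 0.0, 0.25]
wrist_force: [0.3, 0.2, -0.1]
grip_width: -0.001
grip_force: 0.0
```

Run:
```python
from h import *
print(rel('L'))
f=eyes.grab_frame("wrist");cv2.imwrite("pics/w3.png",f)
```

```text
(4.1667, array([-44.5,  12.1,  42.2]), array([-3.14112184e+00,  3.35663715e-04,  2.50235388e-01]), array([ 0.3,  0.2, -0.1]))
```

View pics/w3.png

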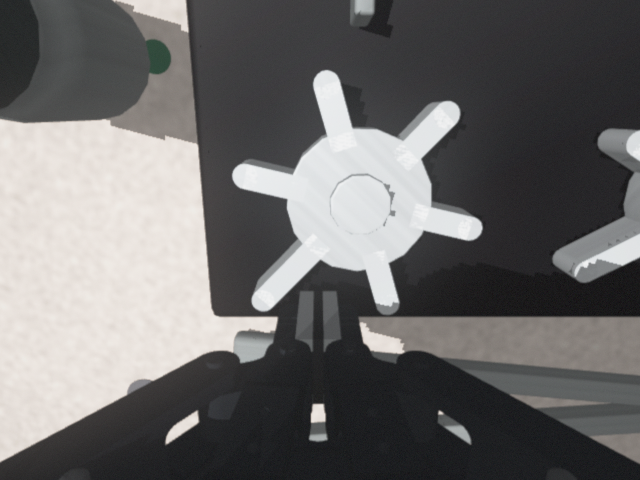

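The left wheel has turned about 45°: its long tooth now points lower left at (262,302), past the half click. I'll retreat and let it settle in the click, then repeat.

jog_arm([
  [[-0.8,0,0],0,1],
  [[-0.8,0,0],0,1],
  [[-0.8,0,0],0,1],
  [[-0.3,0.8,0],0,1],
  [[0,0.9,0],0,1],
  [[0,0.9,0],0,1],
  [[0.3,0.8,0],0,1],
  [[0.8,0,0],0,1],
  [[0.9,0,0],0,1],
  [[0.9,0,0],0,1],
])

```text
time: 5.05
eef_pos: [559.1, -54.6, 42.2]
tool_rot: [-3.141, -0.0, 0.25]
wrist_force: [-0.6, 0.1, -0.5]
grip_width: 0.003
grip_force: 0.0
```

Run:
```python
from h import *
f=eyes.grab_frame("wrist");cv2.imwrite("pics/w4.png",f)
print(rel('L'))
```

```text
(5.1, array([-39.7, -22.7,  42.2]), array([ 3.14137262e+00, -1.25707575e-03,  2.50194573e-01]), array([-0.3,  1.6, -0.3]))
```

View pics/w4.png

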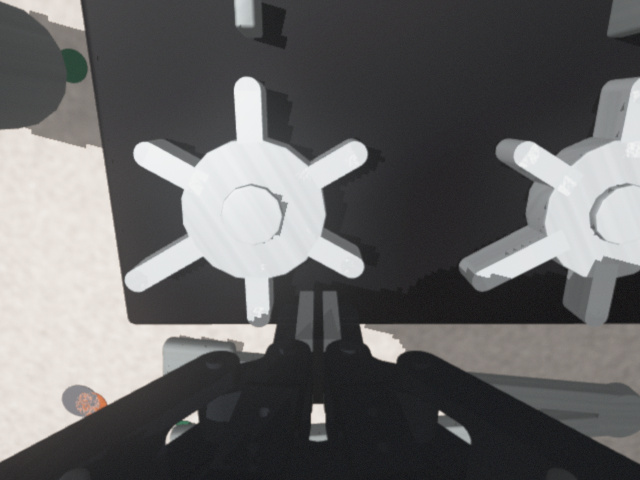

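The left wheel rests one click on, with its long tooth at (135,280). Next is the second click.

jog_arm([
  [[-0.2,-0.4,0],0,1],
  [[-0.1,-0.4,0],0,1],
  [[0,-0.4,0],0,1],
  [[0,-0.4,0],0,1],
  [[0,-0.4,0],0,1],
  [[0,-0.4,0],0,1],
  [[0,-0.3,0],0,1],
  [[0,-0.3,0],0,1],
  [[0,-0.3,0],0,1],
  [[0,0,0],0,1],
])

```text
time: 5.93
eef_pos: [546.5, -22.9, 42.3]
tool_rot: [-3.141, 0.0, 0.25]
wrist_force: [-0.2, 1.0, -0.2]
grip_width: 0.001
grip_force: 0.0
```

jog_arm([
  [[-0.8,0,0],0,1],
  [[-0.8,0,0],0,1],
  [[-0.8,0,0],0,1],
  [[-0.3,0.8,0],0,1],
  [[0,0.9,0],0,1],
  [[0,0.9,0],0,1],
  [[0.3,0.8,0],0,1],
  [[0,0,0],0,1],
])

```text
time: 6.6
eef_pos: [533.4, -64.3, 42.3]
tool_rot: [3.141, -0.001, 0.248]
wrist_force: [-0.0, 0.7, -0.5]
grip_width: -0.001
grip_force: 0.0
```

Run:
```python
from h import *
f=eyes.grab_frame("wrist");cv2.imwrite("pics/w5.png",f)
print(rel('L'))
```

```text
(6.65, array([-68.9, -24.8,  42.2]), array([ 3.14134117e+00, -5.03595686e-04,  2.48492669e-01]), array([ 0.2,  0.2, -1.3]))
```

View pics/w5.png

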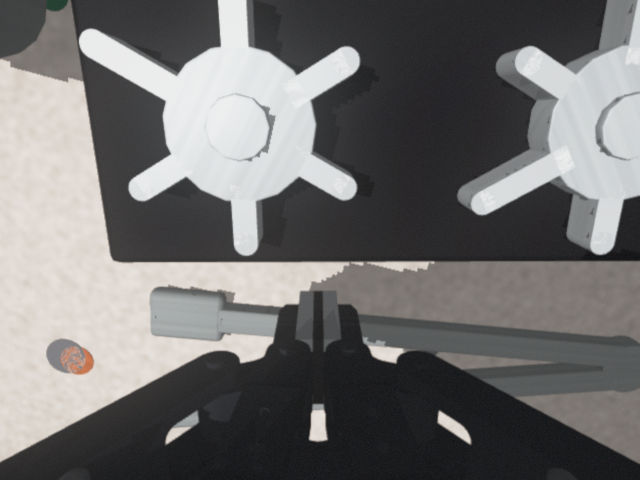

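The left wheel is now one click short, with its long tooth at upper left (90,40). This is its last click, with the same stroke.

jog_arm([
  [[0.8,0,0],0,1],
  [[0.8,0,0],0,1],
  [[0.9,0,0],0,1],
  [[0,-0.4,0],0,1],
  [[0,-0.4,0],0,1],
  [[0,-0.4,0],0,1],
  [[0,-0.4,0],0,1],
  [[0,-0.4,0],0,1],
  [[0,-0.4,0],0,1],
  [[0,-0.4,0],0,1],
])

```text
time: 7.48
eef_pos: [548.7, -28.6, 42.3]
tool_rot: [-3.141, 0.001, 0.25]
wrist_force: [-0.3, -1.0, 0.1]
grip_width: 0.004
grip_force: 0.3
```

jog_arm([
  [[0,-0.3,0],0,1],
  [[0,-0.3,0],0,1],
  [[0,0,0],0,1],
  [[0,0,0],0,1],
])

```text
time: 7.82
eef_pos: [547.7, -23.1, 42.3]
tool_rot: [-3.141, -0.0, 0.25]
wrist_force: [-0.6, 0.2, -0.7]
grip_width: -0.005
grip_force: 0.0
```

Run:
```python
from h import *
print(rel('L'))
```

```text
(7.8167, array([-44.4,  10.6,  42.3]), array([-3.14129289e+00, -2.21102447e-05,  2.50109526e-01]), array([-0.6,  0.2, -0.7]))
```

jog_arm([
  [[-0.8,0,0],0,1],
  [[-0.8,0,0],0,1],
  [[-0.9,0,0],0,1],
  [[0,2.6,0],0,1],
  [[0,2.6,0],0,1],
  [[0,2.6,0],0,1],
  [[0,2.6,0],0,1],
  [[0,2.6,0],0,1],
  [[0,2.5,0],0,1],
  [[0,0,0],0,1],
])

```text
time: 8.65
eef_pos: [562.2, -183.8, 42.3]
tool_rot: [3.14, -0.001, 0.247]
wrist_force: [-1.2, -0.4, -0.7]
grip_width: -0.003
grip_force: 0.0
```

Run:
```python
from h import *
f=eyes.grab_frame("wrist");cv2.imwrite("pics/w6.png",f)
print(rel('R'))
```

```text
(8.7, array([-70.7, -26.4,  42.1]), array([ 3.14136512e+00, -7.51865612e-05,  2.47047916e-01]), array([-0.8,  0. , -0. ]))
```

View pics/w6.png

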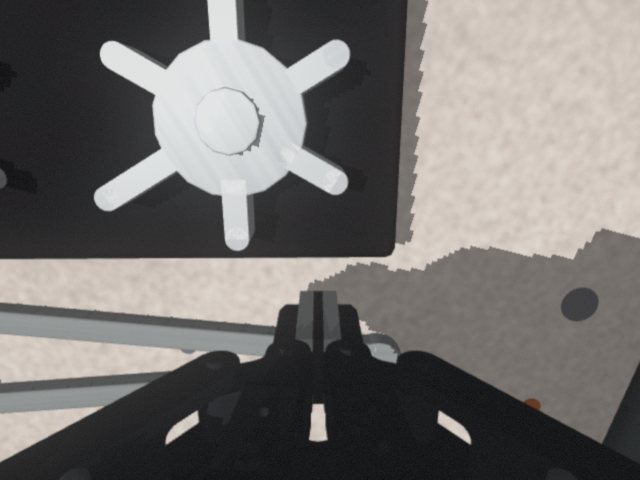

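The right wheel is centred at (228,120) with its long tooth at lower left (105,195). The finger sits just as it did for the left wheel, so I use the same stroke.

jog_arm([
  [[0.8,0,0],0,1],
  [[0.9,0,0],0,1],
  [[0.9,-0.2,0],0,1],
  [[0,-0.4,0],0,1],
  [[0,-0.4,0],0,1],
  [[0,-0.4,0],0,1],
  [[0,-0.4,0],0,1],
  [[0,-0.4,0],0,1],
  [[0,-0.4,0],0,1],
  [[0,-0.4,0],0,1],
])

```text
time: 9.53
eef_pos: [579.0, -143.7, 42.2]
tool_rot: [-3.141, 0.001, 0.25]
wrist_force: [1.7, -3.3, -1.3]
grip_width: -0.002
grip_force: 1.7
```

jog_arm([
  [[0,-0.4,0],0,1],
  [[0,-0.3,0],0,1],
  [[0,0,0],0,1],
  [[0,0,0],0,1],
])

```text
time: 9.87
eef_pos: [577.8, -137.1, 42.3]
tool_rot: [-3.141, 0.0, 0.25]
wrist_force: [-0.5, 0.1, -0.1]
grip_width: 0.004
grip_force: 0.0
```

Run:
```python
from h import *
print(rel('R'))
```

```text
(9.8667, array([-43.7,  12.7,  42.3]), array([-3.14136204e+00,  6.46672144e-06,  2.50089379e-01]), array([-0.5,  0.1, -0.1]))
```

Now I retreat, reposition and take a picture before the right wheel's last click.

jog_arm([
  [[-0.8,0,0],0,1],
  [[-0.8,0,0],0,1],
  [[-0.8,0,0],0,1],
  [[-0.3,0.8,0],0,1],
  [[0,0.9,0],0,1],
  [[0,0.9,0],0,1],
  [[0.3,0.9,0],0,1],
  [[0,0,0],0,1],
])

```text
time: 10.53
eef_pos: [564.7, -179.4, 42.3]
tool_rot: [3.141, -0.001, 0.248]
wrist_force: [0.4, -0.3, -0.7]
grip_width: 0.003
grip_force: 0.0
```

Run:
```python
from h import *
f=eyes.grab_frame("wrist");t=eyes.grab_frame("top")
cv2.imwrite("pics/w7.png",np.hstack([cv2.resize(f,(400,300)),cv2.resize(t[195:285,280:400],(400,300),interpolation=cv2.INTER_CUBIC)]))
print(rel('R'))
```

```text
(10.6333, array([-67.6, -23.1,  42. ]), array([-3.14144878e+00,  4.07445923e-05,  2.49209781e-01]), array([-0.3,  0.1, -0.3]))
```

View pics/w7.png

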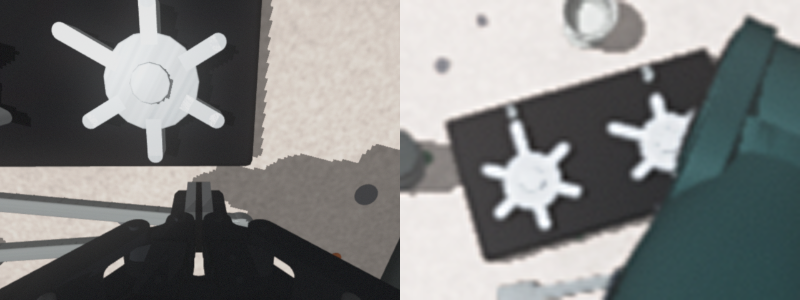

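The left wheel's long tooth now points at its mark. The right wheel's is at upper left (55,30), one click short. The last stroke goes to y of about +11.

jog_arm([
  [[0.8,0,0],0,1],
  [[0.8,0,0],0,1],
  [[0.8,0,0],0,1],
  [[0,-0.4,0],0,1],
  [[0,-0.4,0],0,1],
  [[0,-0.4,0],0,1],
  [[0,-0.4,0],0,1],
  [[0,-0.4,0],0,1],
  [[0,-0.4,0],0,1],
  [[0,-0.4,0],0,1],
])

```text
time: 11.47
eef_pos: [579.0, -143.7, 42.2]
tool_rot: [-3.141, 0.001, 0.25]
wrist_force: [-0.3, -2.8, 0.1]
grip_width: -0.001
grip_force: 0.9
```

jog_arm([
  [[0,-0.3,0],0,1],
  [[0,-0.3,0],0,1],
  [[0,0,0],0,1],
  [[0,0,0],0,1],
])

```text
time: 11.8
eef_pos: [578.1, -138.1, 42.3]
tool_rot: [-3.141, 0.0, 0.25]
wrist_force: [-0.1, 0.2, 1.0]
grip_width: -0.004
grip_force: 0.0
```

jog_arm([
  [[-0.8,0,0],0,1],
  [[-0.8,0,0],0,1],
  [[-0.8,0,0],0,1],
  [[-0.5,0.5,-1],0,1],
  [[-1,2,-2],0,1],
  [[-2,2,-2],0,1],
  [[-2,2,-2],0,1],
  [[-2,2,-2],0,1],
  [[-2,2,-1],0,1],
  [[0,0,0],0,1],
])

```text
time: 12.63
eef_pos: [487.3, -274.1, 145.5]
tool_rot: [3.137, -0.002, 0.246]
wrist_force: [0.8, -0.0, 0.0]
grip_width: 0.0
grip_force: 0.0
```

Run:
```python
from h import *
f=eyes.grab_frame("wrist");t=eyes.grab_frame("top")
cv2.imwrite("pics/w8.png",np.hstack([cv2.resize(f,(400,300)),cv2.resize(t[195:285,280:400],(400,300),interpolation=cv2.INTER_CUBIC)]))
print(rel('R'))
```

```text
(12.7333, array([-163.8,  -94.3,  143.3]), array([ 3.14067399e+00, -9.37583091e-04,  2.47502306e-01]), array([-0.1,  0.9,  0.3]))
```

View pics/w8.png

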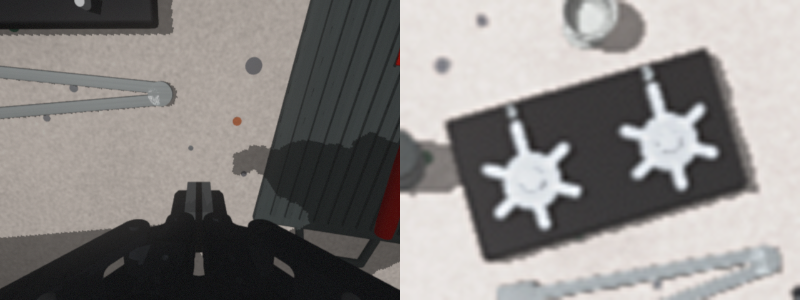

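Both long teeth now point at their marks (right panel, (515,120) and (652,85)). The timer has not moved and the hand is clear.

```bash
python3 -c "
from bench import ctrl
print(ctrl.hand_in())"
```

```text
the job is handed in; nothing more can be done
None
```

I set both wheels with their long teeth at the marks (left 3 clicks, right 2), the timer stayed in place, the hand was clear, and I handed the job in at about 13 s; no verdict came back.

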